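Clamp a spacer tube in the pipe vise

ROBOT

A 6-joint arm with a two-finger parallel gripper is mounted at the origin on the work surface. World frame = base frame: x ahead of the robot, y to its left, z up, the work surface at z = 0. Lengths are in mm, angles in rad, forces in N, time in s.
With the tool pointing down it reaches from about 300 to 850 mm from the base axis. Payload 5.4 kg.
Tool frame: the origin (TCP) lies at the centre of the arm's flange, where the gripper is bolted on; the fingertips stand 173 mm ahead of it and the grasp point (between the pads) lies 155 mm ahead of it; z points along the fingers, y is the direction in which the jaws open and shut (so a half turn about z gives the same grasp; the last joint's range is limited). The gripper opens to 85 mm and grips with 20 to 120 N. Pads are 22 mm wide; open, the fingers measure 114 mm over their backs; the gripper's body (76 mm by 85 mm) begins 54 mm behind the grasp point. The pads swing forward as they close: fully open they stand 13 mm farther back than shut.
Start: joints at [0.956, 0.158, 1.597, -0, 1.386, -0.21], TCP at [226.464, 528.509, 404.699] pointing down, gripper open.
Joint ranges: [-2.91, 2.91], [-0.94, 2.29], [0.18, 2.7], [-1.29, 4.43], [0.17, 2.64], [-3, 3]. Speed limits (rad/s): [2.57, 2.57, 3.14, 3.14, 3.14, 3.14].

INTERFACE

Orientations are given as a unit quaternion [x, y, z, w].
In Python, from rig import bot gives the robot as it stands.
- The arm moves only by the tool send_rows, never from a script. Its argument "deltas" is a list of rows, each a list of 3 entries, a list of its own where there are three numbers: the turn, a rotation vector about the world's x, y, z in rad, then the shift along the world's x, y, z in m, then the finger opening in m, from 0 to 0.0854. A call has 1 to 5 rows; each row is the pose to reach, as a shift and turn from the pose commanded when the call began; what a row does not reach only later rows make up. A row lasts 1/10 s, in which the tool goes at most 50 mm and 8.59 degrees, less where a joint would pass 70% of its speed; a pose out of reach is approached as far as the arm can. A call with a gripper value outside its range is refused whole. The fingers move at their own pace and stop on an object; "newtons" is the grip in N (left out, the last holds). Time passes only in rows, so rows that repeat a pose let the fingers close. It gives the time, the measured TCP pose, the force and the opening at its end, in the units of the state.
- bot.get_obs(): the state, without advancing time (a new reading comes with each control period).
- bot.read_camera(name): name is "side" or "top"; returns a dict with "img" (384x512x3 uint8, red, green, blue), "fx", "fy", "cx", "cy" (pixels), "k1" (the pictures are not rectified: a ray, as slopes to the right and down, at radius r is drawn at 1 + k1 r^2 times it, then the intrinsics apply), "camera_from_world" (4x4, takes a point from world to camera coordinates). Camera axes: x right, y up, looking along -z (the intrinsics and any distortion apply to the point x, -y, -z); pixel columns grow to the right and rows downward; lengths in mm; the calibration is good to about 2 mm. A picture is of the moment at which its call begins. There is no depth.
- bot.close_job(): hands the job in, once; it reports no verdict.
The state is a dict: "clock": time; "q": joint angles; "qvel": joint speeds; "tau": joint torques, N m; "position": TCP position; "ee_rot": TCP orientation; "ft_force": force on the tool from outside, world axes, zero at the start; "wrist_torque": the same for the moment, N m; "width": finger opening in mm.
Only numpy, scipy, OpenCV 4.12 (cv2) and the standard library are available. Lean on these libraries where they do the work, as an engineer would, in place of code of your own. Each camera call takes 0.05 s, during which the arm holds its last target. There are 200 camera calls.

TASK

Take the steel tube out of the wooden rack, slide it endways through the pipe vise so that it lies down in the V of the lower jaw and on the support post, its end standing out a finger's breadth beyond the jaw, and let go of it. Then turn the vise's T-handle clockwise until you feel the rising resistance that shows the tube is firmly clamped, and stop there: it is thin-walled and must not be crushed. Leave the handle and the tube released, and leave the other things on the bench as they are.

Things in the scene. Friction and masses are not known exactly. Their poses are not given: they have to be found in the camera images.
- tube: the thin-walled steel tube to clamp: round, 25 mm outside, 240 mm long, about 0.27 kg, plain bright steel, open at both ends. It starts level in a V-notch of the low wooden rack, its axis 40 mm above the bench. Origin at its centre; y along the tube (either end is as good)
- tube_mid (a point): the centre of the tube, half-way along it and on its axis; y along the tube
- rack: low wooden rack: a 170 x 150 mm plywood board 10 mm thick with notched blocks (16 mm thick) across it at y = -55 and +55 mm and notches at x = -45 and +45 mm, one for the tube and the other for the dark headed pin; the tube's centre is within 10 mm of half-way between the blocks, free to grasp. Origin on the bench under its middle
- vise: yoke pipe vise bolted to the bench: grey bed 14 mm thick, 120 mm wide (x), from y = -175 to +40 mm; two upright legs, inner faces at x = -40 and +40, 34 mm wide along y, joined by an arch whose screw boss tops out 183 mm above the bench. Arch and upper jaw bar the way from above, so the tube goes in endways from -y. Origin on the bench under the screw
- vise_seat (a point): where the tube's axis has to lie: under the screw, 85 mm above the bench, on the axis of a 25 mm tube fully down in the lower jaw's V (90 degrees, open above, flanks end 2 mm above the axis). The jaw spans y = -22 to +22 mm; y along the V, z up. The tube's centre is wanted near y = -80 mm, its end then 18 mm out beyond the jaw at +y (3 to 38 mm will do)
- post_top (a point): top centre of a plain round steel post, 14 mm in diameter, that stands on the bed 150 mm from the screw (at y = -150 mm of vise_seat) and carries the tube level: its top is 12.5 mm below the tube's axis. Fingers closed on the tube pass either side of it
- upper_jaw: the moving upper jaw, a flat steel plate 50 mm (x) by 40 mm (y) that hangs under the screw, guided by the yoke; origin at the centre of its flat underside. At the start the underside is 5 to 7.3 mm above the top of a tube lying in the V; the screw drives it straight down onto the tube
- handle_bar (a point): middle of the T-handle's bar, on the screw's vertical axis: round steel, 12 mm thick, a 17 mm ball at each end, 106 mm between ball centres; about 233 mm above the bench at the start, 50 mm above the yoke. x along the bar. The neck under its middle is 12 mm thick for 36 mm, then the 18 mm screw. At the start the bar lies within 0.6 rad of vise_seat's x axis
- handle: the vise screw with its T-handle (origin at the screw's lower end). Clockwise from above tightens; screw and bar sink 12 mm a turn, 2.6 to 3.8 rad to the tube. Free turning takes under 0.1 N m. On the tube the torque climbs within a radian: 0.3 N m above free turning is firmly clamped, 0.45 begins to crush it. It stays put when let go. Measured heights are too coarse: go by feel
- pin: bystander: dark solid steel pin, 25 mm by 150 mm with a 36 mm round head, in the rack's other notch; leave it there
- bushing: bystander: short brass bushing, 34 mm wide, 30 mm tall, standing on the bench
- offcut: bystander: 45 mm tube offcut, 25 mm wide, standing on end on the bench
- spanner: bystander: steel spanner, 170 mm long, lying on the bench
- deburrer: bystander: hand deburring tool with a black grip, 150 mm long, lying on the bench
- oilcan: bystander: small grey bottle, 52 mm wide, 120 mm tall, standing beside the scale
- tape: bystander: roll of brown packing tape, 100 mm wide, 40 mm tall
- carton: bystander: small cardboard carton, 110 by 80 by 50 mm

How it is judged (in metres and radians):
On the way, in this order (a step that is already met when the one before it is completed fails the run):
1. the tube lies in the V and on the post, reaching through the jaw, let go, with the jaw still clear of it (y of tube_mid in the frame of vise_seat between -0.095 and -0.06 m and distance between tube_mid and vise_seat below 0.096 m and x of tube_mid in the frame of vise_seat between -0.004 and 0.004 m and z of tube_mid in the frame of vise_seat between -0.003 and 0.003 m and angle between the y axis of tube and the y axis of vise_seat, either way round below 0.05 rad and contact force between the fingers and tube below 0.1 N and contact force between upper_jaw and tube below 1 N), for 0.2 s.
2. the upper jaw clamps the tube with over 40 N (contact force between upper_jaw and tube above 40 N), for 0.3 s.
At the end, for the whole second after the job is handed in: the upper jaw holds the tube with over 40 N, the tube lying still in the V and on the post (axis within 4 mm sideways and in height and 3 degrees of the V's), its end 3 to 38 mm beyond the jaw, and it stays so (contact force between upper_jaw and tube above 40 N and y of tube_mid in the frame of vise_seat between -0.095 and -0.06 m and x of tube_mid in the frame of vise_seat between -0.004 and 0.004 m and z of tube_mid in the frame of vise_seat between -0.004 and 0.003 m and angle between the y axis of tube and the y axis of vise_seat, either way round below 0.05 rad and linear speed of tube below 0.01 m/s); the robot touches nothing.
It fails at once if the tube is crushed (jaw force over 120 N) (contact force between upper_jaw and tube above 120 N).
It fails at once if a bystander is moved by over 30 mm (distance of any of pin, bushing, offcut, spanner, deburrer, oilcan, tape, carton from where it was at the start of the episode above 0.03 m).
It also fails if it takes over 69 s, if anything falls off the work surface, if the arm or the gripper's body presses on something with over 40 N, if the wrist force passes 120 N, or if a joint passes its speed limit or range.

## Working session

There is one attempt and no reset: what is moved stays moved. The work goes in short steps, Python scripts to look and compute and a tool call to move; the robot and the scene stay as the last step left them, time stands still between calls to the robot, and variables do not carry over. Pictures are saved under pics/ and viewed, about 8 in all and at most 12, crops included, and the job is handed in when it is done.

Besides the shell and the picture viewer there is one more tool, called after "Request:" as name(argument=value, ...), one argument or row to a line, values as JSON. send_rows: Moves the arm, as the interface text tells. Its arguments: {"type":"object","properties":{"deltas":{"type":"array"},"newtons":{"type":"number"}},"required":["deltas"]}

```bash
ls; mkdir -p pics; python3 - <<'E'
from rig import bot
import cv2,pickle
d={}
for n in("side","top"):
    c=bot.read_camera(n);d[n]=c
    cv2.imwrite(f"pics/{n}0.png",cv2.resize(c["img"][:,:,::-1],(800,600),interpolation=cv2.INTER_CUBIC))
    print(n,c["fx"],c["fy"],c["cx"],c["cy"],c["k1"],c["camera_from_world"])
pickle.dump(d,open("cam0.pkl","wb"))
print(bot.get_obs())
E
```

```text
pics
side 459.63840329834096 459.63840329834096 261.54510489144604 190.78045908357842 -0.16604658356586885 [[-9.73562478e-01 -2.28420859e-01 -1.08719047e-04  5.08124277e+02]
 [ 1.70625925e-01 -7.27548449e-01  6.64499848e-01 -2.12174195e+02]
 [-1.51864724e-01  6.46913568e-01  7.47288392e-01 -1.41696425e+03]
 [ 0.00000000e+00  0.00000000e+00  0.00000000e+00  1.00000000e+00]]
top 459.9693072997236 459.9693072997236 259.26316703021837 192.96414157960572 -0.13510069154400747 [[-8.31324473e-03 -9.99804050e-01 -1.79653153e-02  8.66869704e+00]
 [ 9.98847956e-01 -9.15174103e-03  4.71063394e-02 -5.36913696e+02]
 [-4.72615228e-02 -1.75530120e-02  9.98728312e-01 -1.48873920e+03]
 [ 0.00000000e+00  0.00000000e+00  0.00000000e+00  1.00000000e+00]]
{'clock': 0.1, 'q': array([ 9.55879405e-01,  1.58993045e-01,  1.59810070e+00,  9.74124151e-07,
        1.38618840e+00, -2.10110079e-01]), 'qvel': array([-0.00020162, -0.00116063, -0.00467357,  0.00049149, -0.00053757,
        0.00023024]), 'tau': array([-7.24052315e-04, -3.96993041e+01, -3.32337141e+01, -2.15981468e-04,
        4.24661790e-03,  1.54418609e-05]), 'position': array([226.33721531, 528.31016549, 403.81396572]), 'ee_rot': array([ 2.01024284e-01,  9.79585894e-01, -7.73692600e-04, -3.39108058e-04]), 'ft_force': array([ 0.27784414, -0.58311941, -0.65373368]), 'wrist_torque': array([-0.00063263,  0.01883722, -0.00078712]), 'width': 85.61514463460742}
```

View pics/top0.png

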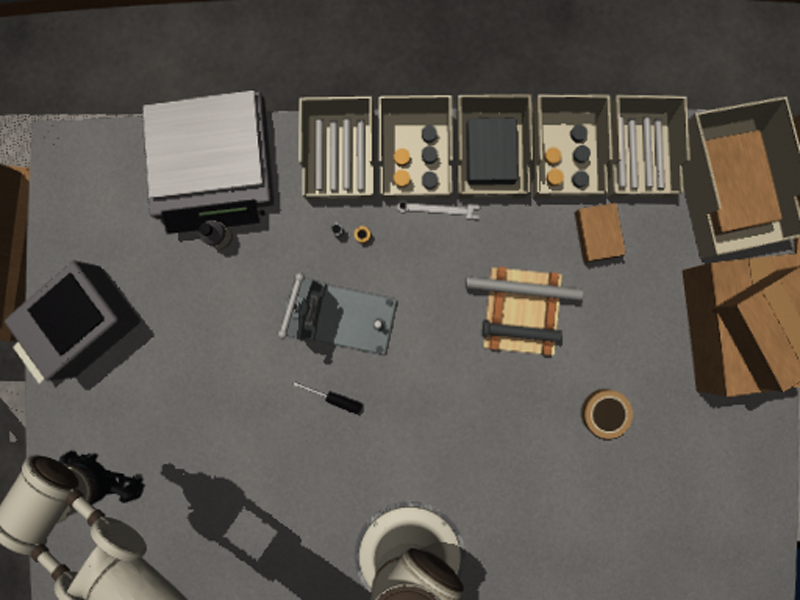

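View pics/side0.png

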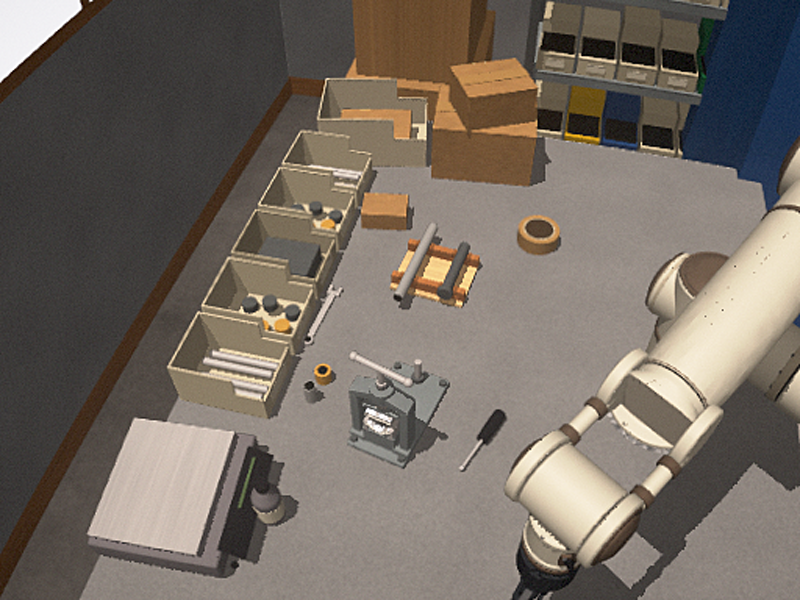

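Top view: the tube runs (468,284) to (582,296), the post is at (380,324), and the handle bar runs (297,278) to (285,335). The vise's -y side faces the rack. I'll enlarge crops next.

```bash
cat > h.py <<'E'
import numpy as np,cv2
def ray(c,u,v):
    # u,v native pixels -> camera centre, unit direction (world)
    x=(u-c["cx"])/c["fx"];y=(v-c["cy"])/c["fy"];a,b=x,y
    for _ in range(30):
        s=1+c["k1"]*(a*a+b*b);a,b=x/s,y/s
    M=c["camera_from_world"];d=M[:3,:3].T@np.array([a,-b,-1.]);return -M[:3,:3].T@M[:3,3],d/np.linalg.norm(d)
def atz(c,u,v,z):
    o,d=ray(c,u,v);return o+d*(z-o[2])/d[2]
def tri(r1,r2):
    (o1,d1),(o2,d2)=r1,r2
    t=np.linalg.lstsq(np.c_[d1,-d2],o2-o1,rcond=None)[0]
    a,b=o1+t[0]*d1,o2+t[1]*d2;return (a+b)/2,np.linalg.norm(a-b)
def proj(c,p):
    M=c["camera_from_world"];q=M[:3,:3]@p+M[:3,3];a,b=q[0]/-q[2],-q[1]/-q[2];s=1+c["k1"]*(a*a+b*b)
    return np.array([c["fx"]*a*s+c["cx"],c["fy"]*b*s+c["cy"]])
def crop(c,x0,y0,w,h,k):
    return cv2.resize(c["img"][y0:y0+h,x0:x0+w,::-1],None,fx=k,fy=k,interpolation=cv2.INTER_CUBIC)
E
python3 - <<'E'
import pickle,cv2,numpy as np
from h import *
d=pickle.load(open("cam0.pkl","rb"))
a=crop(d["top"],174,170,84,62,4.75);b=crop(d["top"],294,165,84,62,4.75)
e=crop(d["side"],216,218,84,62,4.75);f=crop(d["side"],244,138,84,62,4.75)
im=np.vstack([np.hstack([a,b]),np.hstack([e,f])]);print(im.shape,a.shape)
im=np.clip(im.astype(float)*1.5,0,255).astype(np.uint8)
cv2.imwrite("pics/crop1.png",im)
E
```

```text
(588, 798, 3) (294, 399, 3)
```

View pics/crop1.png

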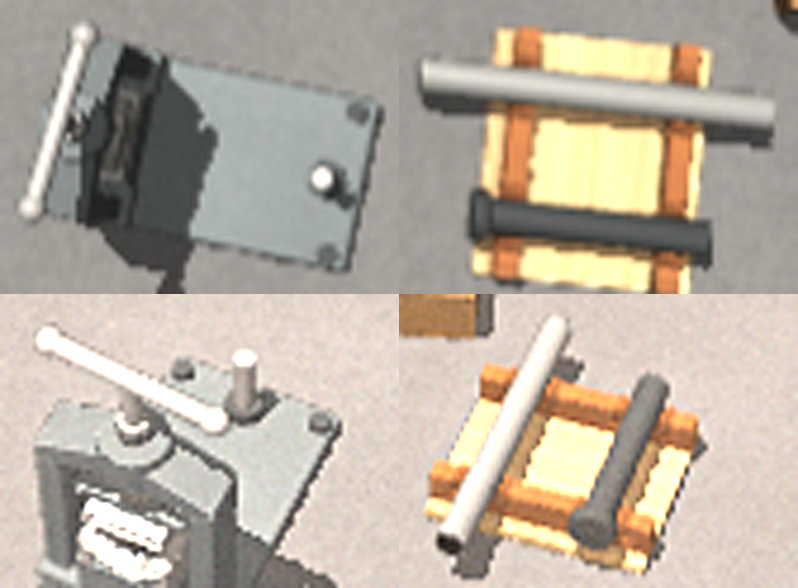

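```bash
cat > m.py <<'E'
import pickle
from h import *
d=pickle.load(open("cam0.pkl","rb"));T,S=d["top"],d["side"];k=4.75
n=lambda x,y,x0,y0:((x+.5)/k-.5+x0,(y+.5)/k-.5+y0)
t=lambda x,y:n(x,y,174,170)
t2=lambda x,y:n(x,y,294,165)
s=lambda x,y:n(x,y,216,218)
s2=lambda x,y:n(x,y,244,138)
def both(nm,a,b): 
    p,e=tri(ray(T,*a),ray(S,*b));print(nm,p.round(1),"gap",e.round(1));return p
b1=both("ball far",t(85,32),s(46,45));b2=both("ball near",t(31,208),s(217,126))
print("bar len",np.linalg.norm(b1-b2),(b1+b2)/2)
print("bar top-only z233",atz(T,*t(85,32),233),atz(T,*t(31,208),233))
both("post",t(322,178),s(244,64)); print(atz(T,*t(322,178),72.5),atz(S,*s(244,64),72.5))
e1=both("tubeL",t2(25,77),s2(50,246));e2=both("tubeR",t2(373,116),s2(160,29))
for c,a,b in((T,t2(25,77),t2(373,116)),(S,s2(50,246),s2(160,29))):
    A,B=atz(c,*a,40),atz(c,*b,40);print("tube z40",A,B,(A+B)/2,np.linalg.norm(A-B),np.arctan2(*(A-B)[[0,1]]))
for q in((383,100),(348,270)): print("bed corner",atz(T,*t(*q),14))
print("bed side corner",atz(S,*s(340,132),14))
E
python3 m.py
```

```text
ball far [575.  189.5 235.5] gap 0.6
ball near [471.  221.5 236.3] gap 0.7
bar len 108.86890858614981 [522.9982561  205.48623011 235.89669262]
bar top-only z233 [574.97598202 189.86962825 233.        ] [471.3155659  222.14834537 233.        ]
post [490.7  59.3  73.5] gap 0.6
[490.38604925  59.2806647   72.5       ] [491.15766509  58.63731818  72.5       ]
tubeL [ 574.9 -123.3   43.5] gap 3.3
tubeR [ 545.3 -357.7   49.2] gap 1.6
tube z40 [ 573.5220682  -123.87500875   40.        ] [ 545.03787018 -359.9382141    40.        ] [ 559.27996919 -241.90661143   40.        ] 237.77549590482866 0.12008289502137183
tube z40 [ 577.30242123 -126.154854     40.        ] [ 547.9248692  -367.47466748   40.        ] [ 562.61364521 -246.81476074   40.        ] 243.1014046440567 0.12114092260821284
bed corner [544.59262247  20.2947365   14.        ]
bed corner [428.18730375  45.20613268  14.        ]
bed side corner [426.29427648  56.15349132  14.        ]
```

Vise screw axis is at about (523,205.5), with the post at (490.6,59). That spacing is 150.0 mm, as specified, and gives a vise yaw of about -0.216. The tube centre is about (560.5,-244), yaw -0.12. I'll move above the tube, aiming 15 mm behind its centre.

Request:
send_rows(
  deltas=[
    [[0,0,-0.064],[0.016,-0.04,0.01],0.06],
    [[0,0,-0.128],[0.033,-0.079,0.02],0.06],
    [[0,0,-0.192],[0.05,-0.118,0.03],0.06],
    [[0,0,-0.257],[0.066,-0.158,0.04],0.06],
    [[0,0,-0.322],[0.083,-0.197,0.05],0.06],
  ],
)

```text
clock: 0.6
position: [309.5, 329.9, 454.6]
ee_rot: [0.356, 0.934, -0.0, -0.0]
ft_force: [0.6, -0.6, -0.4]
width: 60.1
```

Request:
send_rows(
  deltas=[
    [[0,0,-0.064],[0.016,-0.04,0],0.06],
    [[0,0,-0.128],[0.033,-0.079,0],0.06],
    [[0,0,-0.192],[0.05,-0.118,0],0.06],
    [[0,0,-0.257],[0.066,-0.158,0],0.06],
    [[0,0,-0.322],[0.083,-0.197,0],0.06],
  ],
)

```text
clock: 1.1
position: [392.5, 132.8, 454.4]
ee_rot: [0.502, 0.865, 0.0, -0.0]
ft_force: [0.4, 0.7, -0.2]
width: 59.9
```

Request:
send_rows(
  deltas=[
    [[0,0,-0.064],[0.016,-0.04,0],0.06],
    [[0,0,-0.128],[0.033,-0.079,0],0.06],
    [[0,0,-0.192],[0.05,-0.118,0],0.06],
    [[0,0,-0.257],[0.066,-0.158,0],0.06],
    [[0,0,-0.322],[0.083,-0.197,0],0.06],
  ],
)

```text
clock: 1.6
position: [475.6, -64.3, 454.3]
ee_rot: [0.634, 0.773, -0.0, -0.0]
ft_force: [0.4, 0.9, 0.8]
width: 59.7
```

Request:
send_rows(
  deltas=[
    [[0,0,-0.064],[0.016,-0.04,-0.02],0.06],
    [[0,0,-0.128],[0.033,-0.079,-0.04],0.06],
    [[0,0,-0.192],[0.05,-0.118,-0.06],0.06],
    [[0,0,-0.257],[0.066,-0.158,-0.08],0.06],
    [[0,0,-0.322],[0.083,-0.197,-0.1],0.06],
  ],
)

```text
clock: 2.1
position: [558.7, -261.2, 353.2]
ee_rot: [0.75, 0.662, -0.0, -0.0]
ft_force: [-0.4, -0.1, 0.7]
width: 59.8
```

Request:
send_rows(
  deltas=[
    [[0,0,0],[0,0,-0.035],0.06],
    [[0,0,0],[0,0,-0.07],0.06],
    [[0,0,0],[0,0,-0.1],0.06],
    [[0,0,0],[0,0,-0.1],0.06],
  ],
)

```text
clock: 2.5
position: [556.3, -258.1, 248.9]
ee_rot: [0.749, 0.663, -0.001, -0.006]
ft_force: [-0.5, 0.3, -0.1]
width: 60.3
```

```bash
cat > see.py <<'E'
import sys
from rig import bot
from h import *
def look(name,*boxes):
    # boxes: (cam,x0,y0) 100x75 native crops, side by side at 4x
    cs={};ims=[]
    for cam,x0,y0 in boxes:
        if cam not in cs: cs[cam]=bot.read_camera(cam)
        ims.append(crop(cs[cam],x0,y0,100,140,4))
    cv2.imwrite(f"pics/{name}.png",np.clip(np.hstack(ims).astype(float)*1.4,0,255).astype(np.uint8));return cs
def st():
    o=bot.get_obs();q=o["ee_rot"];R=2*np.outer(q[:3],q[:3])+0
    print("t",o["clock"],"p",o["position"].round(1),"yaw(tool y)",round(float(np.arctan2(q[1]**2-q[0]**2,2*q[0]*q[1])),4),"q",q.round(4),"J",o["q"].round(2),"F",o["ft_force"].round(2),"M",o["wrist_torque"].round(3),"w",round(float(o["width"]),1))
E
python3 - <<'E'
from see import *
st();look("c2",("top",290,100),("side",225,80))
E
```

```text
t 2.5 p [ 556.3 -258.1  248.9] yaw(tool y) -0.1223 q [ 0.749   0.6626 -0.0012 -0.0055] J [-0.63  0.42  1.6  -0.    1.13 -0.51] F [-0.48  0.27 -0.15] M [-0.013 -0.029 -0.058] w 60.3
```

View pics/c2.png

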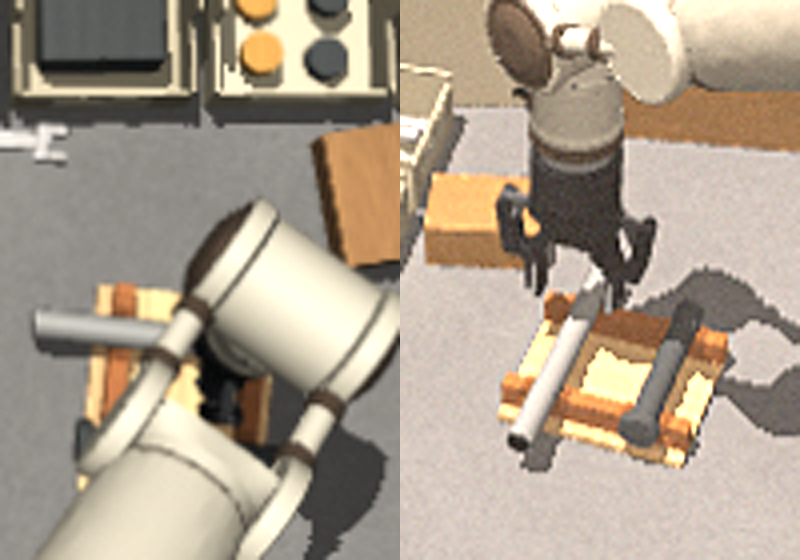

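The side view shows the open fingers straddling the tube at (590,280) and clear of the pin. I'll descend and grip.

Request:
send_rows(
  deltas=[
    [[0,0,0],[0,0,-0.02],0.06],
    [[0,0,0],[0,0,-0.04],0.06],
    [[0,0,0],[0,0,-0.055],0.06],
    [[0,0,0],[0,0,-0.06],0.06],
    [[0,0,0],[0,0,-0.06],0.06],
  ],
  newtons=40,
)

```text
clock: 3.1
position: [558.6, -259.6, 195.1]
ee_rot: [0.749, 0.663, 0.0, 0.0]
ft_force: [0.3, 0.3, 0.0]
width: 60.3
```

Request:
send_rows(
  deltas=[
    [[0,0,0],[0,0,0],0.015],
    [[0,0,0],[0,0,0],0.015],
    [[0,0,0],[0,0,0],0.015],
    [[0,0,0],[0,0,0],0.015],
    [[0,0,0],[0,0,0],0.015],
  ],
)

```text
clock: 3.6
position: [558.1, -259.8, 196.0]
ee_rot: [0.749, 0.663, -0.001, -0.001]
ft_force: [-6.0, 0.8, 6.6]
width: 24.0
```

```bash
python3 -c "
from see import *
st()"
```

```text
t 3.6 p [ 558.1 -259.8  196. ] yaw(tool y) -0.1213 q [ 7.487e-01  6.630e-01 -9.000e-04 -6.000e-04] J [-0.63  0.5   1.62 -0.    1.03 -0.51] F [-6.03  0.82  6.63] M [0.178 1.065 0.129] w 24.0
```

Gripped: opening 24 mm, matching a 25 mm tube. I'll lift it and carry it to the pre-insert pose, with its end 45 mm short of the screw.

Request:
send_rows(
  deltas=[
    [[0,0,0],[0,0,0.015],0.015],
    [[0,0,0],[0,0,0.04],0.015],
    [[0,0,0],[0,0,0.07],0.015],
    [[0,0,-0.01],[-0.008,0.03,0.08],0.015],
    [[0,0,-0.025],[-0.018,0.07,0.08],0.015],
  ],
)

```text
clock: 4.1
position: [541.5, -190.7, 278.9]
ee_rot: [0.758, 0.652, 0.001, 0.004]
ft_force: [0.6, 1.3, -3.2]
width: 23.7
```

Request:
send_rows(
  deltas=[
    [[0,0,-0.02],[-0.011,0.044,0],0.015],
    [[0,0,-0.035],[-0.022,0.088,0],0.015],
    [[0,0,-0.05],[-0.034,0.132,0],0.015],
    [[0,0,-0.06],[-0.045,0.176,0],0.015],
    [[0,0,-0.07],[-0.056,0.219,0],0.015],
  ],
)

```text
clock: 4.6
position: [483.8, 31.2, 275.8]
ee_rot: [0.78, 0.626, 0.001, 0.001]
ft_force: [1.1, 0.5, -2.2]
width: 24.1
```

Request:
send_rows(
  deltas=[
    [[0,0,0],[0,0,-0.01],0.015],
    [[0,0,0],[0,0,-0.02],0.015],
    [[0,0,0],[0,0,-0.02],0.015],
    [[0,0,0],[0,0,-0.02],0.015],
  ],
)

```text
clock: 5.0
position: [484.8, 28.4, 254.6]
ee_rot: [0.78, 0.626, -0.0, -0.0]
ft_force: [0.3, 0.3, -2.2]
width: 23.7
```

```bash
python3 - <<'E'
from see import *
st();cs=look("c3",("top",165,130),("side",215,170))
import pickle;pickle.dump(cs,open("cam3.pkl","wb"))
E
```

```text
t 5.0 p [484.8  28.4 254.6] yaw(tool y) -0.2187 q [ 7.800e-01  6.257e-01 -2.000e-04 -1.000e-04] J [-0.19  0.11  1.97 -0.    1.06  0.03] F [ 0.3   0.27 -2.21] M [-0.046 -0.    -0.042] w 23.7
```

View pics/c3.png

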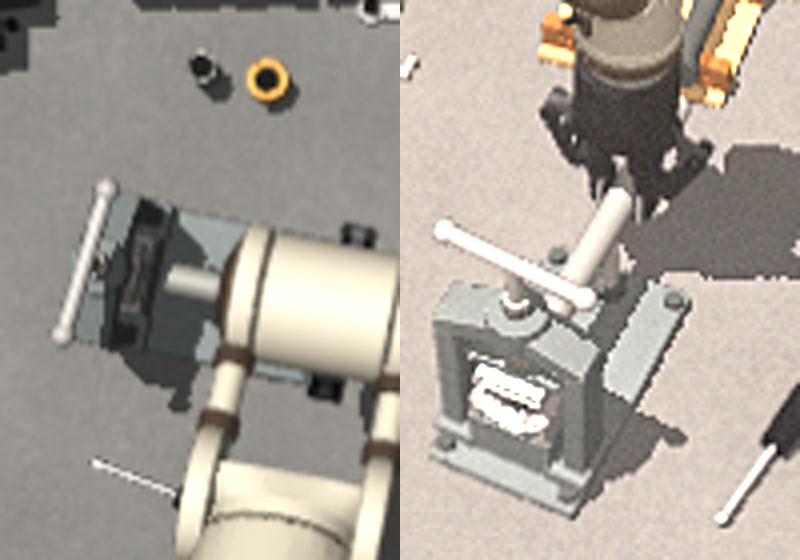

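Top view: the tube's leading end is at (170,278), pointing at the jaw. Side view: the tube runs toward the yoke under the bar. Checking how it lines up.

```bash
python3 - <<'E'
import pickle
from h import *
c=pickle.load(open("cam3.pkl","rb"))["top"]
n=lambda x,y:((x+.5)/4-.5+165,(y+.5)/4-.5+130)
u=np.array([.2150,.9766]);v=np.array([.9766,-.2150]);s0=np.array([523,205.5])
def vf(p): return (p[:2]-s0)@v,(p[:2]-s0)@u
e=atz(c,*n(170,278),98.6);print("end",e,vf(e))
m=atz(c,*n(205,283),98.6);print("mid",m,vf(m))
print("grip",vf(np.array([484.8,28.4])), "expected end",vf(np.array([484.8,28.4])+135*np.array([np.sin(.2187),np.cos(.2187)])))
b=[atz(c,*n(*q),234) for q in((106,187),(62,339))];print(b,(b[0]+b[1])/2)
E
```

```text
end [515.34039469 163.60425032  98.6       ] (np.float64(1.5272156350734818), np.float64(-42.56220428109221))
mid [511.25140212 136.48649202  98.6       ] (np.float64(3.364223531287903), np.float64(-69.92454043823138))
grip (np.float64(0.7703800000000054), np.float64(-181.16886)) expected end (np.float64(1.0410713086313046), np.float64(-46.17098360108981))
[array([574.81023343, 190.76432713, 234.        ]), array([468.57063716, 221.98216556, 234.        ])] [521.69043529 206.37324635 234.        ]
```

Lateral offset is about +1 to +1.5 mm. I'll correct that, lower to 2.5 mm above the seat and advance slowly.

Request:
send_rows(
  deltas=[
    [[0,0,0],[-0.0012,0.0003,-0.011],0.015],
    [[0,0,0],[-0.0012,0.0003,-0.011],0.015],
    [[0,0,0],[0.0015,0.013,-0.011],0.015],
    [[0,0,0],[0.004,0.0245,-0.011],0.015],
    [[0,0,0],[0.004,0.0245,-0.011],0.015],
  ],
)

```text
clock: 5.6
position: [488.8, 55.6, 243.9]
ee_rot: [0.779, 0.627, 0.0, 0.0]
ft_force: [-0.3, -0.8, -2.8]
width: 23.7
```

Request:
send_rows(
  deltas=[
    [[0,0,0],[0.0013,0.006,0],0.015],
    [[0,0,0],[0.0026,0.012,0],0.015],
    [[0,0,0],[0.004,0.018,0],0.015],
    [[0,0,0],[0.004,0.018,0],0.015],
  ],
)

```text
clock: 6.0
position: [492.6, 72.7, 243.8]
ee_rot: [0.779, 0.627, 0.0, 0.0]
ft_force: [0.7, 0.5, -2.6]
width: 23.6
```

```bash
python3 -c "
from see import *
st()"
```

```text
t 6.0 p [492.6  72.7 243.8] yaw(tool y) -0.2161 q [7.792e-01 6.267e-01 1.000e-04 0.000e+00] J [-0.1   0.15  1.95  0.    1.04  0.12] F [ 0.69  0.46 -2.59] M [-0.081 -0.015 -0.035] w 23.6
```

No contact so far, with the end already inside the jaw. Advancing the last 41 mm.

Request:
send_rows(
  deltas=[
    [[0,0,0],[0.0013,0.006,0],0.015],
    [[0,0,0],[0.0027,0.0125,0],0.015],
    [[0,0,0],[0.0043,0.02,0],0.015],
    [[0,0,0],[0.0043,0.02,0],0.015],
  ],
)

```text
clock: 6.4
position: [496.9, 92.9, 243.7]
ee_rot: [0.779, 0.627, 0.0, -0.0]
ft_force: [0.0, 0.4, -2.5]
width: 23.6
```

Request:
send_rows(
  deltas=[
    [[0,0,0],[0.0013,0.006,0],0.015],
    [[0,0,0],[0.0029,0.0135,0],0.015],
    [[0,0,0],[0.0044,0.02,0],0.015],
    [[0,0,0],[0.0044,0.02,0],0.015],
  ],
)

```text
clock: 6.8
position: [501.3, 112.8, 243.7]
ee_rot: [0.779, 0.627, 0.0, -0.0]
ft_force: [0.0, 0.2, -2.2]
width: 23.6
```

```bash
python3 - <<'E'
from see import *
st();cs=look("c4",("top",165,130),("side",215,170))
E
```

```text
t 6.8 p [501.3 112.8 243.7] yaw(tool y) -0.216 q [ 7.792e-01  6.268e-01  1.000e-04 -0.000e+00] J [-0.01  0.19  1.9   0.    1.05  0.2 ] F [ 0.04  0.16 -2.22] M [-0.054  0.03   0.024] w 23.6
```

View pics/c4.png

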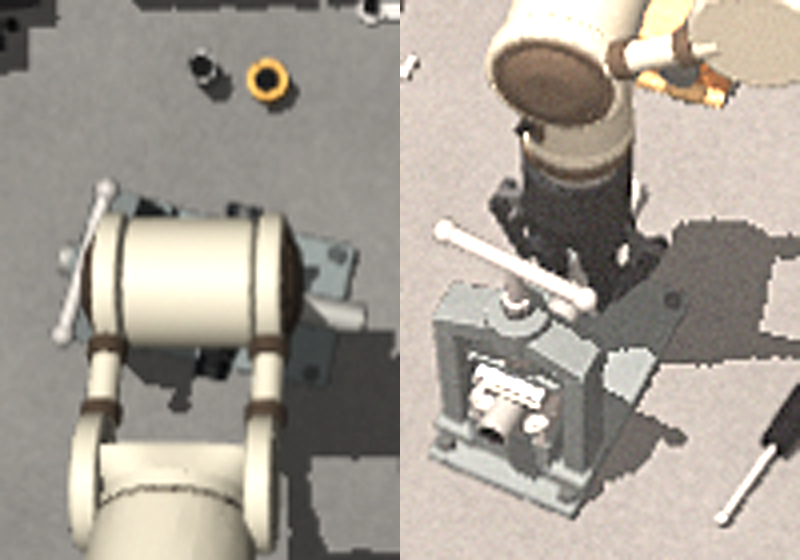

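The side view shows the tube's end emerging through the jaw at (490,432); the top view shows it past the bar at (65,258). I'll lower it until the force shows contact.

Request:
send_rows(
  deltas=[
    [[0,0,0],[0,0,-0.001],0.015],
    [[0,0,0],[0,0,-0.002],0.015],
    [[0,0,0],[0,0,-0.002],0.015],
  ],
)

```text
clock: 7.2
position: [501.1, 111.8, 241.5]
ee_rot: [0.78, 0.626, -0.0, -0.0]
ft_force: [0.2, -0.7, -1.3]
width: 23.5
```

```bash
python3 - <<'E'
from see import *
st();c=bot.read_camera("top");s=bot.read_camera("side")
n=lambda x,y,a,b:((x+.5)/4-.5+a,(y+.5)/4-.5+b)
u=np.array([.2150,.9766]);v=np.array([.9766,-.2150]);s0=np.array([522.5,205.8])
for cc,q in((c,n(63,258,165,130)),(s,n(90,432,215,170))):
    p=atz(cc,*q,87);print(p,(p[:2]-s0)@v,(p[:2]-s0)@u)
E
```

```text
t 7.2 p [501.1 111.8 241.5] yaw(tool y) -0.2173 q [ 7.796e-01  6.263e-01 -2.000e-04 -2.000e-04] J [-0.02  0.2   1.9  -0.    1.04  0.2 ] F [ 0.21 -0.71 -1.28] M [-0.039  0.058  0.042] w 23.5
[532.08213904 249.20966637  87.        ] 0.024838713640694864 44.4540400707178
[534.14801882 246.0787079   87.        ] 2.7155329808271005 41.84051017976064
```

Request:
send_rows(
  deltas=[
    [[0,0,0],[0,0,-0.0007],0.015],
    [[0,0,0],[0,0,-0.0014],0.015],
    [[0,0,0],[0,0,-0.0014],0.015],
  ],
)

```text
clock: 7.6
position: [501.2, 111.9, 241.2]
ee_rot: [0.779, 0.626, -0.0, -0.0]
ft_force: [-4.6, -1.2, 7.1]
width: 23.6
```

```bash
python3 -c "
from see import *
st()"
```

```text
t 7.6 p [501.2 111.9 241.2] yaw(tool y) -0.2168 q [ 7.794e-01  6.265e-01 -4.000e-04 -0.000e+00] J [-0.02  0.2   1.9  -0.    1.04  0.2 ] F [-4.65 -1.19  7.1 ] M [-0.128  0.723  0.06 ] w 23.6
```

The tube touches down with a slight push from the V toward -x. I'll ease 1 mm that way and open.

Request:
send_rows(
  deltas=[
    [[0,0,0],[-0.001,0.0002,-0.0003],0.015],
    [[0,0,0],[-0.001,0.0002,-0.0003],0.015],
    [[0,0,0],[-0.001,0.0002,-0.0003],0.03],
    [[0,0,0],[-0.001,0.0002,-0.0003],0.045],
    [[0,0,0],[-0.001,0.0002,-0.0003],0.055],
  ],
)

```text
clock: 8.1
position: [500.2, 112.3, 239.9]
ee_rot: [0.78, 0.626, 0.0, -0.0]
ft_force: [0.1, -0.9, 0.1]
width: 54.6
```

Request:
send_rows(
  deltas=[
    [[0,0,0],[0,0,0],0.055],
    [[0,0,0],[0,0,0],0.055],
    [[0,0,0],[0,0,0.02],0.055],
    [[0,0,0],[-0.004,-0.02,0.06],0.055],
    [[0,0,0],[-0.012,-0.055,0.09],0.055],
  ],
)

```text
clock: 8.6
position: [488.3, 57.7, 331.7]
ee_rot: [0.779, 0.628, 0.001, 0.0]
ft_force: [0.0, -0.9, 1.8]
width: 55.0
```

Request:
send_rows(
  deltas=[
    [[0,0,0],[-0.009,-0.04,0.02],0.055],
    [[0,0,0],[-0.018,-0.08,0.03],0.055],
    [[0,0,0],[-0.026,-0.12,0.04],0.055],
    [[0,0,0],[-0.026,-0.12,0.04],0.055],
  ],
)

```text
clock: 9.0
position: [462.0, -66.5, 371.9]
ee_rot: [0.781, 0.624, 0.0, 0.002]
ft_force: [1.6, 0.5, -0.4]
width: 55.0
```

```bash
python3 - <<'E'
from see import *
st();cs=look("c5",("top",165,130),("side",215,170))
import pickle;pickle.dump(cs,open("cam5.pkl","wb"))
E
```

```text
t 9.0 p [462.  -66.5 371.9] yaw(tool y) -0.2224 q [7.812e-01 6.243e-01 4.000e-04 2.200e-03] J [-0.4  -0.1   1.93 -0.    1.31 -0.18] F [ 1.59  0.54 -0.44] M [-0.012 -0.02   0.05 ] w 55.0
```

View pics/c5.png

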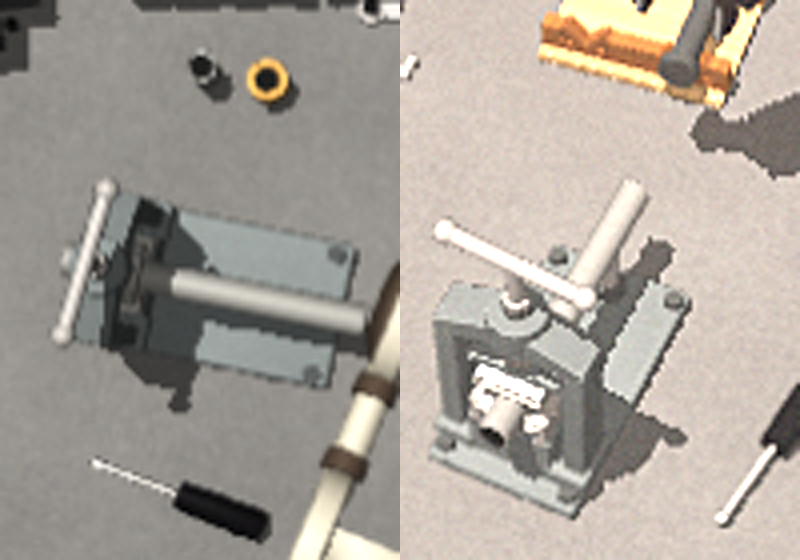

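The tube lies in the V and over the post: top view end points (65,258) and (365,318). Now moving over the T-handle bar, yaw +1.495 so the jaws cross the bar.

Request:
send_rows(
  deltas=[
    [[0,0,0.149],[0.003,0.01,0.03],0.05],
    [[0,0,0.298],[0.008,0.03,0.06],0.05],
    [[0,0,0.447],[0.014,0.06,0.08],0.05],
    [[0,0,0.596],[0.02,0.09,0.08],0.05],
    [[0,0,0.745],[0.027,0.12,0.08],0.05],
  ],
)

```text
clock: 9.6
position: [489.2, 60.0, 450.2]
ee_rot: [0.495, 0.869, 0.0, 0.0]
ft_force: [0.5, -0.0, -0.1]
width: 49.8
```

Request:
send_rows(
  deltas=[
    [[0,0,0.149],[0.007,0.035,0],0.05],
    [[0,0,0.298],[0.015,0.07,0],0.05],
    [[0,0,0.447],[0.022,0.105,0],0.05],
    [[0,0,0.596],[0.029,0.135,0],0.05],
    [[0,0,0.745],[0.033,0.149,0],0.05],
  ],
)

```text
clock: 10.1
position: [521.4, 210.3, 448.8]
ee_rot: [0.143, 0.99, 0.0, -0.001]
ft_force: [0.6, -0.6, -0.2]
width: 50.1
```

Request:
send_rows(
  deltas=[
    [[0,0,0.005],[0,0,0],0.05],
    [[0,0,0.005],[0,0,0],0.05],
    [[0,0,0.005],[0,0,0],0.05],
  ],
)

```text
clock: 10.4
position: [521.9, 206.0, 449.6]
ee_rot: [0.147, 0.989, -0.0, -0.0]
ft_force: [-0.0, -0.3, 0.2]
width: 50.2
```

```bash
python3 - <<'E'
from see import *
import pickle
st();cs=look("c6",("top",165,130),("side",215,150))
c=pickle.load(open("cam5.pkl","rb"))["top"]
n=lambda x,y:((x+.5)/4-.5+165,(y+.5)/4-.5+130)
for q in((65,258),(365,318)):print(atz(c,*n(*q),85))
E
```

```text
t 10.4 p [521.9 206.  449.6] yaw(tool y) 1.2755 q [ 1.471e-01  9.891e-01 -2.000e-04 -4.000e-04] J [ 0.16  0.1   1.58 -0.    1.47 -1.11] F [-0.01 -0.3   0.15] M [ 0.022  0.01  -0.025] w 50.2
[532.16062031 248.00874839  85.        ]
[483.44782828  13.63803557  85.        ]
```

View pics/c6.png

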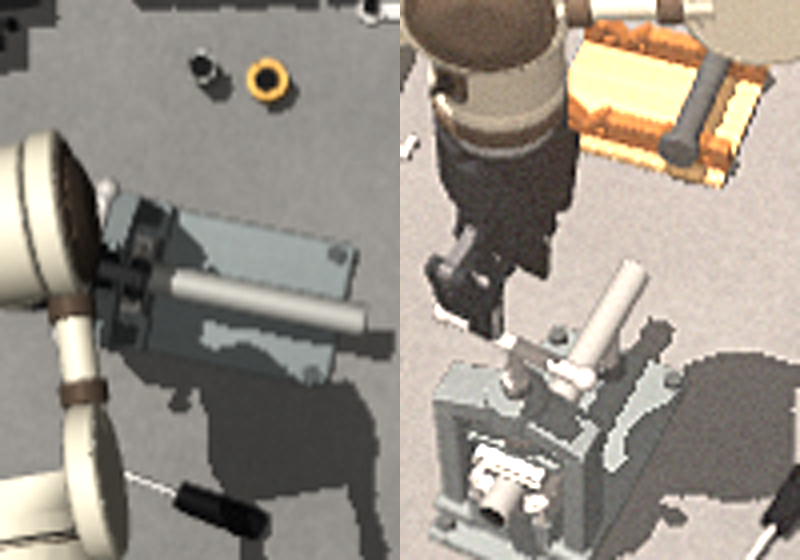

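The fingers are over the bar in both views, and the tube centre measures about -77 mm along the V. I'll lower onto the bar and grip at 80 N.

Request:
send_rows(
  deltas=[
    [[0,0,0],[0,0,-0.02],0.05],
    [[0,0,0],[0,0,-0.04],0.05],
    [[0,0,0],[0,0,-0.055],0.05],
    [[0,0,0],[0,0,-0.06],0.05],
    [[0,0,0],[0,0,-0.06],0.05],
  ],
  newtons=80,
)

```text
clock: 11.0
position: [522.0, 205.9, 389.4]
ee_rot: [0.146, 0.989, -0.0, -0.001]
ft_force: [0.2, -0.2, 0.4]
width: 50.1
```

```bash
python3 - <<'E'
from see import *
st();cs=look("c7",("side",215,150),("side",190,110))
E
```

```text
t 11.0 p [522.  205.9 389.4] yaw(tool y) 1.2772 q [ 1.463e-01  9.892e-01 -2.000e-04 -7.000e-04] J [ 0.16  0.14  1.65  0.    1.35 -1.12] F [ 0.19 -0.17  0.42] M [ 0.005 -0.012  0.022] w 50.1
```

View pics/c7.png

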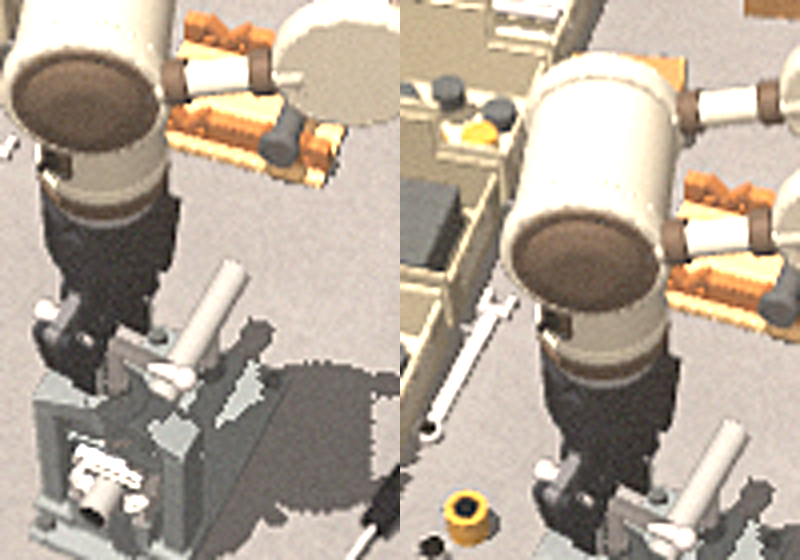

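The bar passes between the fingers and shows on both sides, with balls at (45,310) and (175,380). Closing on it.

Request:
send_rows(
  deltas=[
    [[0,0,0],[0,0,0],0.03],
    [[0,0,0],[0,0,0],0.015],
    [[0,0,0],[0,0,0],0.004],
    [[0,0,0],[0,0,0],0.004],
    [[0,0,0],[0,0,0],0.004],
  ],
  newtons=80,
)

```text
clock: 11.55
position: [522.4, 205.9, 391.1]
ee_rot: [0.146, 0.989, -0.0, 0.001]
ft_force: [-2.2, -2.9, 5.5]
width: 10.2
```

```bash
python3 -c "
from see import *
st()"
```

```text
t 11.55 p [522.4 205.9 391.1] yaw(tool y) 1.2779 q [ 1.459e-01  9.893e-01 -3.000e-04  7.000e-04] J [ 0.16  0.13  1.65 -0.    1.36 -1.12] F [-2.25 -2.91  5.49] M [-0.588  0.35   0.016] w 10.2
```

Request:
send_rows(
  deltas=[
    [[0,0,-0.11],[0,0,-0.0002],0.004],
    [[0,0,-0.22],[0,0,-0.0004],0.004],
    [[0,0,-0.33],[0,0,-0.0006],0.004],
    [[0,0,-0.44],[0,0,-0.0008],0.004],
    [[0,0,-0.55],[0,0,-0.001],0.004],
  ],
)

```text
clock: 12.05
position: [522.2, 205.6, 390.1]
ee_rot: [0.411, 0.912, -0.001, 0.001]
ft_force: [-4.0, -5.9, 6.0]
width: 9.6
```

```bash
python3 -c "
from see import *
st()"
```

```text
t 12.05 p [522.2 205.6 390.1] yaw(tool y) 0.7236 q [ 4.110e-01  9.116e-01 -9.000e-04  6.000e-04] J [ 0.16  0.13  1.65 -0.    1.35 -0.56] F [-4.02 -5.93  6.03] M [-0.929  0.598  0.077] w 9.6
```

Free-turning torque is about 0.08 N m. Continuing, with a small shift to relieve the side force.

Request:
send_rows(
  deltas=[
    [[0,0,-0.11],[-0.001,-0.0014,0.0008],0.004],
    [[0,0,-0.22],[-0.001,-0.0014,0.0006],0.004],
    [[0,0,-0.33],[-0.001,-0.0014,0.0004],0.004],
    [[0,0,-0.44],[-0.001,-0.0014,0.0002],0.004],
    [[0,0,-0.55],[-0.001,-0.0014,0],0.004],
  ],
)

```text
clock: 12.55
position: [521.2, 204.6, 389.1]
ee_rot: [0.643, 0.766, -0.0, 0.0]
ft_force: [-1.1, -2.0, 1.4]
width: 9.5
```

```bash
python3 -c "
from see import *
st()"
```

```text
t 12.55 p [521.2 204.6 389.1] yaw(tool y) 0.1736 q [ 6.431e-01  7.657e-01 -1.000e-04  3.000e-04] J [ 0.16  0.13  1.66 -0.    1.35 -0.02] F [-1.09 -1.98  1.38] M [-0.326  0.131  0.076] w 9.5
```

Request:
send_rows(
  deltas=[
    [[0,0,-0.11],[0,0,-0.0002],0.004],
    [[0,0,-0.22],[0,0,-0.0004],0.004],
    [[0,0,-0.33],[0,0,-0.0006],0.004],
    [[0,0,-0.44],[0,0,-0.0008],0.004],
    [[0,0,-0.55],[0,0,-0.001],0.004],
  ],
)

```text
clock: 13.05
position: [520.9, 204.7, 388.0]
ee_rot: [0.827, 0.562, -0.001, -0.0]
ft_force: [-2.5, -1.9, 3.0]
width: 9.8
```

```bash
python3 -c "
from see import *
st()"
```

```text
t 13.05 p [520.9 204.7 388. ] yaw(tool y) -0.3762 q [ 8.269e-01  5.624e-01 -7.000e-04 -1.000e-04] J [ 0.16  0.13  1.66 -0.    1.35  0.53] F [-2.5  -1.94  3.02] M [-0.324  0.491  0.015] w 9.8
```

Request:
send_rows(
  deltas=[
    [[0,0,-0.11],[0,0,-0.0002],0.004],
    [[0,0,-0.22],[0,0,-0.0004],0.004],
    [[0,0,-0.33],[0,0,-0.0006],0.004],
    [[0,0,-0.44],[0,0,-0.0008],0.004],
    [[0,0,-0.55],[0,0,-0.001],0.004],
  ],
)

```text
clock: 13.55
position: [520.6, 205.0, 387.0]
ee_rot: [0.948, 0.317, -0.001, -0.0]
ft_force: [-5.6, -1.1, 4.1]
width: 9.4
```

```bash
python3 -c "
from see import *
st()"
```

```text
t 13.55 p [520.6 205.  387. ] yaw(tool y) -0.926 q [ 9.485e-01  3.168e-01 -1.100e-03 -4.000e-04] J [0.16 0.13 1.66 0.   1.35 1.08] F [-5.6  -1.06  4.07] M [-0.242  0.674  0.097] w 9.4
```

2.2 rad turned and still free. I'll regrasp half a turn back so there is wrist range for the clamping part.

Request:
send_rows(
  deltas=[
    [[0,0,0],[0,0,0],0.025],
    [[0,0,0],[0,0,0],0.05],
    [[0,0,0],[0,0,0.01],0.05],
    [[0,0,0],[0,0,0.04],0.05],
    [[0,0,0.05],[-0.001,-0.0003,0.06],0.05],
  ],
)

```text
clock: 14.05
position: [520.4, 204.6, 449.4]
ee_rot: [0.939, 0.343, 0.001, 0.0]
ft_force: [-0.3, 1.1, -0.2]
width: 49.6
```

Request:
send_rows(
  deltas=[
    [[0,0,0.149],[0,0,0],0.05],
    [[0,0,0.298],[0,0,0],0.05],
    [[0,0,0.447],[0,0,0],0.05],
    [[0,0,0.596],[0,0,0],0.05],
    [[0,0,0.745],[0,0,0],0.05],
  ],
)

```text
clock: 14.55
position: [520.3, 204.6, 448.0]
ee_rot: [0.748, 0.664, 0.001, 0.0]
ft_force: [-0.1, 0.4, 0.2]
width: 49.8
```

Request:
send_rows(
  deltas=[
    [[0,0,0.149],[0,0,0],0.05],
    [[0,0,0.298],[0,0,0],0.05],
    [[0,0,0.447],[0,0,0],0.05],
    [[0,0,0.596],[0,0,0],0.05],
    [[0,0,0.745],[0,0,0],0.05],
  ],
)

```text
clock: 15.05
position: [520.3, 204.5, 448.0]
ee_rot: [0.455, 0.89, 0.0, 0.001]
ft_force: [-0.2, -0.3, -0.7]
width: 50.0
```

Request:
send_rows(
  deltas=[
    [[0,0,0.149],[0,0,0],0.05],
    [[0,0,0.298],[0,0,0],0.05],
    [[0,0,0.447],[0,0,0],0.05],
    [[0,0,0.596],[0,0,0],0.05],
    [[0,0,0.745],[0,0,0],0.05],
  ],
)

```text
clock: 15.55
position: [520.3, 204.6, 448.0]
ee_rot: [0.1, 0.995, 0.0, 0.001]
ft_force: [0.7, -0.1, 0.2]
width: 50.0
```

Request:
send_rows(
  deltas=[
    [[0,0,0.149],[0,0,0],0.05],
    [[0,0,0.298],[0,0,0],0.05],
    [[0,0,0.447],[0,0,0],0.05],
    [[0,0,0.596],[0,0,0],0.05],
    [[0,0,0.745],[0,0,0],0.05],
  ],
)

```text
clock: 16.05
position: [520.3, 204.5, 448.0]
ee_rot: [-0.269, 0.963, 0.0, 0.001]
ft_force: [0.4, 0.1, 1.0]
width: 50.2
```

Request:
send_rows(
  deltas=[
    [[0,0,0.11],[0,0,0],0.05],
    [[0,0,0.11],[0,0,0],0.05],
    [[0,0,0.11],[0,0,0],0.05],
  ],
)

```text
clock: 16.35
position: [520.2, 204.5, 447.6]
ee_rot: [-0.317, 0.948, -0.0, 0.0]
ft_force: [0.1, 0.4, -0.7]
width: 50.0
```

```bash
python3 - <<'E'
from see import *
st();cs=look("c8",("top",165,130),("side",215,170))
E
```

```text
t 16.35 p [520.2 204.5 447.6] yaw(tool y) 2.216 q [-3.170e-01  9.484e-01 -0.000e+00  5.000e-04] J [ 0.16  0.09  1.59  0.    1.46 -2.06] F [ 0.08  0.41 -0.68] M [-0.008  0.036  0.023] w 50.0
```

View pics/c8.png

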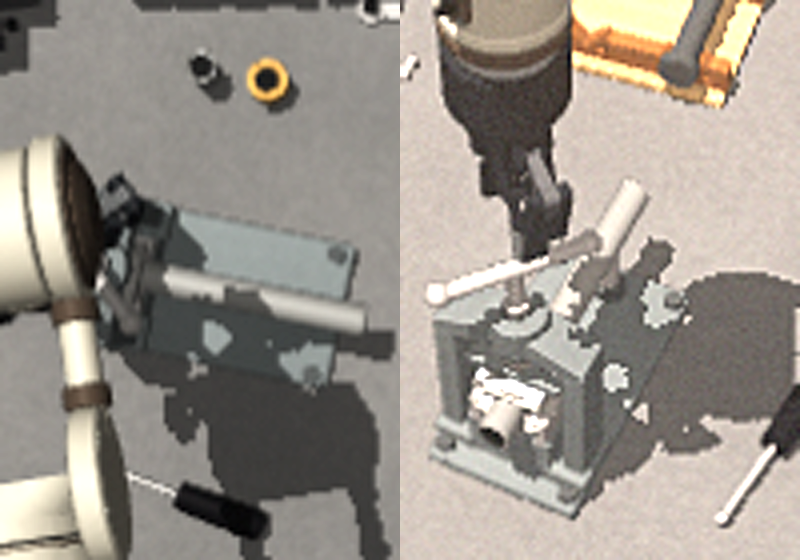

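The bar has turned to run from (437,292) toward (590,240) with the fingers straddling it, and the tube hasn't moved. Regripping.

Request:
send_rows(
  deltas=[
    [[0,0,0],[0,0,-0.02],0.05],
    [[0,0,0],[0,0,-0.04],0.05],
    [[0,0,0],[0,0,-0.055],0.05],
    [[0,0,0],[0,0,-0.06],0.05],
    [[0,0,0],[0,0,-0.06],0.05],
  ],
  newtons=80,
)

```text
clock: 16.95
position: [520.0, 204.5, 386.4]
ee_rot: [-0.318, 0.948, 0.0, -0.001]
ft_force: [-0.2, 0.1, 0.7]
width: 50.0
```

Request:
send_rows(
  deltas=[
    [[0,0,0],[0,0,0],0.03],
    [[0,0,0],[0,0,0],0.015],
    [[0,0,0],[0,0,0],0.004],
    [[0,0,0],[0,0,0],0.004],
    [[0,0,0],[0,0,0],0.004],
  ],
)

```text
clock: 17.45
position: [520.2, 204.9, 388.3]
ee_rot: [-0.318, 0.948, 0.0, 0.001]
ft_force: [-1.9, 1.4, 5.0]
width: 9.4
```

```bash
python3 -c "
from see import *
st()"
```

```text
t 17.45 p [520.2 204.9 388.3] yaw(tool y) 2.2181 q [-3.180e-01  9.481e-01  3.000e-04  9.000e-04] J [ 0.16  0.13  1.66  0.    1.35 -2.06] F [-1.88  1.36  5.03] M [ 0.353  0.392 -0.116] w 9.4
```

Request:
send_rows(
  deltas=[
    [[0,0,-0.08],[0,0,-0.0001],0.004],
    [[0,0,-0.16],[0,0,-0.0003],0.004],
    [[0,0,-0.24],[0,0,-0.0005],0.004],
    [[0,0,-0.32],[0,0,-0.0006],0.004],
  ],
)

```text
clock: 17.85
position: [520.2, 205.0, 387.7]
ee_rot: [-0.162, 0.987, 0.001, 0.001]
ft_force: [-2.1, 3.0, 5.7]
width: 9.5
```

```bash
python3 -c "
from see import *
st()"
```

```text
t 17.85 p [520.2 205.  387.7] yaw(tool y) 1.8953 q [-1.615e-01  9.869e-01  6.000e-04  8.000e-04] J [ 0.16  0.13  1.66  0.    1.35 -1.74] F [-2.09  3.04  5.72] M [0.395 0.449 0.132] w 9.5
```

```bash
cat > s.py <<'E'
from see import *
o=bot.get_obs();q=o["ee_rot"]
print("yaw",round(float(np.arctan2(q[1]**2-q[0]**2,2*q[0]*q[1])),3),"z",round(float(o["position"][2]),1),"F",o["ft_force"].round(1),"Mz",o["wrist_torque"].round(3)[2],"tau6",round(float(o["tau"][5]),3),"t",o["clock"])
E
python3 s.py
```

```text
yaw 1.895 z 387.7 F [-2.1  3.   5.7] Mz 0.132 tau6 -0.75 t 17.85
```

Request:
send_rows(
  deltas=[
    [[0,0,-0.05],[-0.0005,0.0007,0.0009],0.004],
    [[0,0,-0.1],[-0.0005,0.0007,0.0008],0.004],
  ],
)

```text
clock: 18.05
position: [519.8, 205.4, 387.6]
ee_rot: [-0.113, 0.994, 0.0, 0.001]
ft_force: [0.5, 2.4, 0.5]
width: 9.8
```

```bash
python3 s.py
```

```text
yaw 1.796 z 387.6 F [0.5 2.4 0.5] Mz 0.077 tau6 -0.416 t 18.05
```

Request:
send_rows(
  deltas=[
    [[0,0,-0.05],[0,0,-0.0001],0.004],
    [[0,0,-0.1],[0,0,-0.0002],0.004],
  ],
)

```text
clock: 18.25
position: [519.8, 205.4, 387.4]
ee_rot: [-0.063, 0.998, 0.0, 0.001]
ft_force: [0.3, 1.5, 0.6]
width: 9.5
```

```bash
python3 s.py
```

```text
yaw 1.696 z 387.4 F [0.3 1.5 0.6] Mz 0.104 tau6 -0.432 t 18.25
```

Request:
send_rows(
  deltas=[
    [[0,0,-0.05],[0,0,-0.0001],0.004],
    [[0,0,-0.1],[0,0,-0.0002],0.004],
  ],
)

```text
clock: 18.45
position: [519.8, 205.5, 387.2]
ee_rot: [-0.013, 1.0, 0.0, 0.001]
ft_force: [0.9, 2.4, 1.6]
width: 9.5
```

```bash
python3 s.py
```

```text
yaw 1.596 z 387.2 F [0.9 2.4 1.6] Mz 0.121 tau6 -0.432 t 18.45
```

Request:
send_rows(
  deltas=[
    [[0,0,-0.05],[0,0,-0.0001],0.004],
    [[0,0,-0.1],[0,0,-0.0002],0.004],
  ],
)

```text
clock: 18.65
position: [519.8, 205.5, 387.0]
ee_rot: [0.037, 0.999, 0.0, 0.001]
ft_force: [0.4, 1.5, 1.4]
width: 8.9
```

```bash
python3 s.py
```

```text
yaw 1.496 z 387.0 F [0.4 1.5 1.4] Mz 0.124 tau6 -0.432 t 18.65
```

Request:
send_rows(
  deltas=[
    [[0,0,-0.05],[0,0,-0.0001],0.004],
    [[0,0,-0.1],[0,0,-0.0002],0.004],
  ],
)

```text
clock: 18.85
position: [519.8, 205.5, 386.8]
ee_rot: [0.087, 0.996, 0.001, 0.001]
ft_force: [0.3, 3.2, 1.9]
width: 9.3
```

```bash
python3 s.py
```

```text
yaw 1.396 z 386.8 F [0.3 3.2 1.9] Mz 0.081 tau6 -0.431 t 18.85
```

Request:
send_rows(
  deltas=[
    [[0,0,-0.05],[0,0,-0.0001],0.004],
    [[0,0,-0.1],[0,0,-0.0002],0.004],
  ],
)

```text
clock: 19.05
position: [519.8, 205.6, 386.6]
ee_rot: [0.137, 0.991, 0.001, 0.001]
ft_force: [0.5, 2.5, 0.5]
width: 9.6
```

```bash
python3 s.py
```

```text
yaw 1.296 z 386.6 F [0.5 2.5 0.5] Mz 0.024 tau6 -0.431 t 19.05
```

The joint-6 torque is a steady, low-noise free-turning baseline at -0.431. Continuing at the same speed.

Request:
send_rows(
  deltas=[
    [[0,0,-0.05],[0,0,-0.0001],0.004],
    [[0,0,-0.1],[0,0,-0.0002],0.004],
  ],
)

```text
clock: 19.25
position: [519.8, 205.6, 386.4]
ee_rot: [0.186, 0.983, 0.001, 0.001]
ft_force: [0.6, 3.3, 2.4]
width: 9.5
```

```bash
python3 s.py
```

```text
yaw 1.196 z 386.4 F [0.6 3.3 2.4] Mz 0.12 tau6 -0.427 t 19.25
```

Request:
send_rows(
  deltas=[
    [[0,0,-0.05],[0,0,-0.0001],0.004],
    [[0,0,-0.1],[0,0,-0.0002],0.004],
  ],
)

```text
clock: 19.45
position: [519.8, 205.7, 386.3]
ee_rot: [0.235, 0.972, 0.001, 0.001]
ft_force: [0.4, 3.0, 1.3]
width: 9.4
```

```bash
python3 s.py
```

```text
yaw 1.096 z 386.3 F [0.4 3.  1.3] Mz 0.173 tau6 -0.387 t 19.45
```

Request:
send_rows(
  deltas=[
    [[0,0,-0.05],[0,0,-0.0001],0.004],
    [[0,0,-0.1],[0,0,-0.0002],0.004],
  ],
)

```text
clock: 19.65
position: [519.9, 205.7, 386.1]
ee_rot: [0.283, 0.959, 0.001, 0.001]
ft_force: [0.5, 2.9, 1.9]
width: 9.2
```

```bash
python3 s.py
```

```text
yaw 0.997 z 386.1 F [0.5 2.9 1.9] Mz 0.217 tau6 -0.336 t 19.65
```

Resistance started rising near yaw 1.18 and is about 0.095 N m above free so far. The target is about 0.33.

Request:
send_rows(
  deltas=[
    [[0,0,-0.05],[0,0,-0.0001],0.004],
    [[0,0,-0.1],[0,0,-0.0002],0.004],
  ],
)

```text
clock: 19.85
position: [519.9, 205.7, 386.0]
ee_rot: [0.331, 0.944, 0.001, 0.001]
ft_force: [0.6, 3.2, 1.7]
width: 9.3
```

```bash
python3 s.py
```

```text
yaw 0.897 z 386.0 F [0.6 3.2 1.7] Mz 0.208 tau6 -0.277 t 19.85
```

Request:
send_rows(
  deltas=[
    [[0,0,-0.05],[0,0,-0.0001],0.004],
    [[0,0,-0.1],[0,0,-0.0002],0.004],
  ],
)

```text
clock: 20.05
position: [519.9, 205.8, 385.9]
ee_rot: [0.377, 0.926, 0.001, 0.001]
ft_force: [0.5, 3.6, 1.7]
width: 9.4
```

```bash
python3 s.py
```

```text
yaw 0.797 z 385.9 F [0.5 3.6 1.7] Mz 0.363 tau6 -0.218 t 20.05
```

Request:
send_rows(
  deltas=[
    [[0,0,-0.05],[0,0,-0.0001],0.004],
    [[0,0,-0.1],[0,0,-0.0002],0.004],
  ],
)

```text
clock: 20.25
position: [519.9, 205.8, 385.8]
ee_rot: [0.423, 0.906, 0.001, 0.001]
ft_force: [0.6, 3.6, 1.7]
width: 9.2
```

```bash
python3 s.py
```

```text
yaw 0.697 z 385.8 F [0.6 3.6 1.7] Mz 0.359 tau6 -0.162 t 20.25
```

Request:
send_rows(
  deltas=[
    [[0,0,-0.05],[0,0,-0.0001],0.004],
  ],
)

```text
clock: 20.35
position: [519.9, 205.8, 385.7]
ee_rot: [0.446, 0.895, 0.001, 0.001]
ft_force: [0.8, 4.2, 2.9]
width: 9.6
```

```bash
python3 s.py
```

```text
yaw 0.647 z 385.7 F [0.8 4.2 2.9] Mz 0.412 tau6 -0.136 t 20.35
```

About 0.30 above free by joint torque and 0.32 by wrist moment. One last small step, hold, then release and retreat.

Request:
send_rows(
  deltas=[
    [[0,0,-0.04],[0,0,-0.0001],0.004],
  ],
)

```text
clock: 20.45
position: [519.9, 205.8, 385.7]
ee_rot: [0.463, 0.886, 0.001, 0.001]
ft_force: [0.9, 3.3, 2.6]
width: 9.4
```

```bash
python3 s.py
```

```text
yaw 0.607 z 385.7 F [0.9 3.3 2.6] Mz 0.329 tau6 0.022 t 20.45
```

Request:
send_rows(
  deltas=[
    [[0,0,0],[0,0,0],0.004],
    [[0,0,0],[0,0,0],0.004],
    [[0,0,0],[0,0,0],0.004],
    [[0,0,0],[0,0,0],0.004],
  ],
)

```text
clock: 20.85
position: [519.9, 205.7, 385.7]
ee_rot: [0.462, 0.887, 0.001, 0.001]
ft_force: [1.3, 4.8, 3.5]
width: 9.3
```

```bash
python3 s.py
```

```text
yaw 0.609 z 385.7 F [1.3 4.8 3.5] Mz 0.196 tau6 0.208 t 20.85
```

Request:
send_rows(
  deltas=[
    [[0,0,0],[0,0,0],0.02],
    [[0,0,0],[0,0,0],0.04],
    [[0,0,0],[0,0,0],0.05],
    [[0,0,0],[0,0,0.015],0.05],
    [[0,0,0],[0,0,0.05],0.05],
  ],
)

```text
clock: 21.35
position: [518.9, 204.8, 432.6]
ee_rot: [0.463, 0.886, -0.002, -0.003]
ft_force: [0.9, -0.4, 0.1]
width: 50.2
```

Request:
send_rows(
  deltas=[
    [[0,0,0],[0,0,0.04],0.05],
    [[0,0,0],[-0.02,-0.03,0.05],0.05],
    [[0,0,0],[-0.04,-0.075,0.05],0.05],
    [[0,0,0],[-0.06,-0.12,0.05],0.05],
    [[0,0,0],[-0.08,-0.165,0.05],0.05],
  ],
)

```text
clock: 21.85
position: [438.5, 38.9, 486.1]
ee_rot: [0.463, 0.887, -0.0, 0.001]
ft_force: [0.5, -0.6, 0.6]
width: 49.9
```

Request:
send_rows(
  deltas=[
    [[0,0,0],[-0.02,-0.045,0],0.05],
    [[0,0,0],[-0.04,-0.09,0],0.05],
    [[0,0,0],[-0.04,-0.09,0],0.05],
    [[0,0,0],[-0.04,-0.09,0],0.05],
  ],
)

```text
clock: 22.25
position: [399.3, -50.8, 485.9]
ee_rot: [0.465, 0.886, 0.0, 0.001]
ft_force: [-0.8, 0.3, -0.2]
width: 49.8
```

```bash
python3 s.py; python3 - <<'E'
from see import *
look("c9",("top",165,130),("side",215,170))
E
```

```text
yaw 0.605 z 485.9 F [-0.8  0.3 -0.2] Mz 0.026 tau6 -0.063 t 22.25
```

View pics/c9.png

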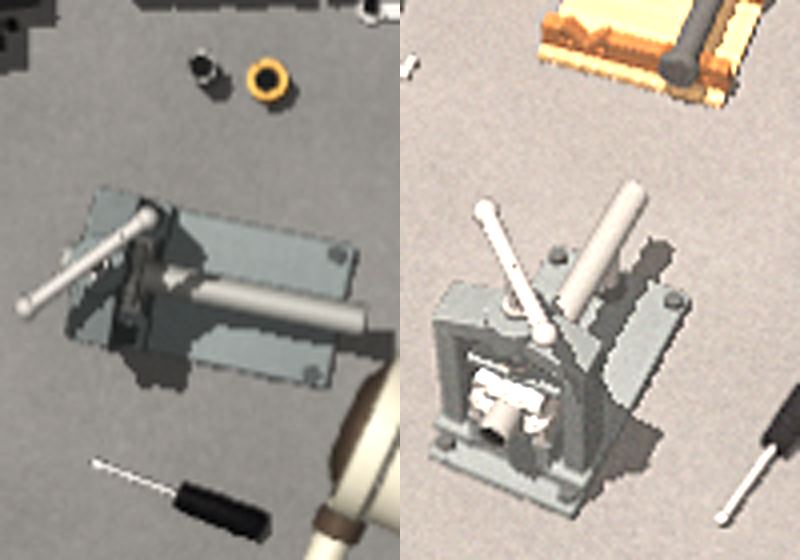

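The jaw is down on the tube, the bar has stayed where I left it (about -0.95 rad), the tube end stands out at (490,432), and the bystanders in view haven't moved. Handing in.

```bash
python3 -c "
from rig import bot
print(bot.close_job())"
```

```text
the job is handed in; nothing more can be done
None
```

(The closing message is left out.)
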